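# Hold a plaster tooth over the light pad with tongs

### The arm

A 7-joint arm with a two-finger parallel gripper is mounted at the origin on the work surface. World frame = base frame: x ahead of the robot, y to its left, z up, the work surface at z = 0. Lengths are in m, angles in rad, forces in N, time in s.
With the tool pointing down it reaches from about 0.425 to 0.875 m from the base axis. Payload 4.7 kg.
Tool frame: the origin (TCP) lies midway between the tips of the shut fingers; the grasp point (between the pads) lies 19 mm behind it; z points along the fingers, x is the direction in which the jaws open and shut, and the axes are right-handed (so a half turn about z gives the same grasp; the last joint's range is limited). The gripper opens to 85 mm and grips with 20 to 120 N. Pads are 22 mm wide; open, the fingers measure 114 mm over their backs; the gripper's body (76 mm by 85 mm) begins 54 mm behind the grasp point. The pads swing forward as they close: fully open they stand 13 mm farther back than shut.
Start: joints at [1.151, 0.321, -0.07, 1.45, 0.023, 1.371, -0.057], TCP at [0.273, -0.59, 0.231] pointing down, gripper open.
Joint ranges: [-2.86, 2.86], [-0.3, 2.09], [-1.38, 1.24], [0.06, 2.45], [-1.56, 4.7], [0.09, 2.05], [-2.69, 2.69]. Speed limits (rad/s): [2.57, 2.57, 3.14, 3.14, 3.14, 3.14, 3.14].

### API

Orientations are given as a unit quaternion [x, y, z, w].
In Python, from rig import robot gives the robot as it stands.
- The arm moves only by the tool carry_out, never from a script. Its argument "deltas" is a list of rows, each an object of numbers: "jaw": the finger opening in cm, from 0 to 8.54; "tx", "ty", "tz": the shift along the tool's x, y, z in cm; "spin": the turn about the tool's z in degrees. A call has 1 to 20 rows; each row is the pose to reach, as a shift and turn from the pose commanded when the call began, along the tool's axes at that moment; what a row does not reach only later rows make up. A row lasts 1/10 s, in which the tool goes at most 50 mm and 8.59 degrees, less where a joint would pass 70% of its speed; a pose out of reach is approached as far as the arm can. A call with a gripper value outside its range is refused whole. The fingers move at their own pace and stop on an object; the grip force is fixed at half the most. Time passes only in rows, so rows that repeat a pose let the fingers close. It gives the time, the measured TCP pose, the force and the opening at its end, in the units of the state.
- robot.observe(): the state, without advancing time (a new reading comes with each control period).
- robot.capture(name): name is "scene" or "top" or "wrist"; returns the picture (384x512x3 uint8, red, green, blue); there is no depth.
- robot.camera_info(name): a dict with "fx", "fy", "cx", "cy" (pixels), "rvec" (rotation vector, rad) and "tvec" (3), from world to camera coordinates, as OpenCV has them; the wrist camera has in their place "T_tool_cam" (4x4, takes a point from camera to tool coordinates, whose origin is the TCP and whose axes are the tool frame's). Camera axes: x right, y down, z forward; pixel columns grow to the right and rows downward; lengths in m; the calibration is good to about 2 mm. A picture is of the moment at which its call begins: read the wrist's pose just before it. camera_info takes no time and is no camera call.
- robot.close_job(): hands the job in, once; it reports no verdict.
Trained networks look in the newest picture that a camera, given by its name, has taken for a name from the list of things; names that differ only in an ending like _2 or _b are one class to them, and where a whole thing is asked for, a point or a joint stands for the part that bears it (a point fixed in the world has none). Each returns a list of dicts, best first, with "p" (0 to 1); they miss things now and then, are a little off and sometimes report something else, mostly with a low value. They report only what shows in the picture. A call takes as long as a camera call.
- robot.silhouettes(name, camera): "mask" (384x512 bool, what is visible of it) and "box" ([centre column, centre row, width, height] in pixels, round what is visible of it).
The state is a dict: "t": time; "q": joint angles; "joint_velocities": joint speeds; "joint_efforts": joint torques, N m; "tool_pos": TCP position; "orientation": TCP orientation; "wrist_force": force on the tool from outside, world axes, zero at the start; "ft_torque": the same for the moment, N m; "gripper_width": opening from 0.0 (shut) to 1.0 (fully open).
Only numpy, scipy, OpenCV 4.12 (cv2) and the standard library are available. Lean on these libraries where they do the work, as an engineer would, in place of code of your own. Each camera call takes 0.05 s, during which the arm holds its last target.

### The job

Pick up the spring tongs, squeeze them on the ivory practice tooth standing on the drying plate, and carry it across to hold it still above the middle of the lit viewing pad, with a clear hand's breadth (about 10 to 20 cm) between pad and tooth. Touch the ivory tooth with the tongs only, and leave the blue wax tooth, the tray, the bowl and the jar where they stand. The program finishes while still holding: tongs in the gripper, tooth in the tongs, nothing put down.

Things in the scene. Friction and masses are not known exactly. Their poses are not given: they have to be found in the camera images.
- tongs_grip (a point): Grip point of the tongs between the blue panels, 13 mm above the underside, axes as the tongs. Outer face of the straight arm's flat panel (60 x 26 mm): 20 mm to +y. Rounded bulge of the hinged arm's panel: 40 mm to -y at rest (60 mm over both), 20 mm when closed on a tooth (40 mm over both). Spring at the panels: 4.5 N at rest, 8 N closed; a few mm of squeeze holds the tongs half-open.
- tongs_jaw (a point): Where a tooth sits when gripped: 68 mm ahead of tongs_grip along +x, same height and axes. Rubber jaws 44 mm long, 20 mm high, 4 mm thick. Straight jaw's inner face 13 mm to +y; hinged jaw's about 49 mm to -y at rest, 13 mm when closed on a tooth (jaws then parallel). In a parallel gripper closed on a tooth, this point lies in the gripper's middle plane.
- tongs_arm (a joint): Hinge of the tongs: 0 at rest (fully open), grows as they are squeezed, about 0.25 rad with a tooth between the jaws, 0.36 rad at its stop (jaws nearly shut). Sprung towards 0.
- tongs: Spring tongs lying flat: two steel arms, blue grip panels, black rubber jaws, hinge block at the rear; 105 g, 187 mm long, 26 mm high. Origin on the underside; +x points to the jaws, z up. The straight arm lies on +y, parallel to x; the hinged arm on -y, splayed outward at rest. The hinge is upright, 80 mm behind the origin. To be gripped across the blue panels, from above.
- ivory_center (a point): Centre of the ivory (pale yellow) plaster practice tooth to be lifted: a round post 26 mm in diameter with four cusps on top, 40 mm tall, standing upright, about 35 g. This point is on its axis 20 mm above its base; z up.
- ivory: The same ivory tooth; origin at the centre of its base.
- wax_center (a point): Centre of the blue wax practice tooth, same shape and size as the ivory one, standing on the same plate about 10 cm from it; 20 mm above its base. To be left alone.
- plate_top (a point): Centre of the top face of the dark drying plate with a green inlay, 130 mm (x) by 210 mm (y), 10 mm thick, fixed to the bench; both teeth stand on it. z up.
- pad_top (a point): Centre of the top face of the viewing pad: square, 130 mm wide, 10 mm thick, blue frame, bright white middle, fixed to the bench. z up.
- tray: Dark blue open tray, 80 x 130 x 45 mm, origin under its centre. Bystander.
- bowl: Green mixing bowl, 110 mm across, 55 mm high, origin under its centre. Bystander.
- jar: Amber jar, 52 mm across, 75 mm high, origin under its centre. Bystander.

How it is judged:
By the outcome, as a careful person would: the job done as asked, in the order asked, and still so for the second after the job is handed in, while the arm keeps its last pose, push and grip.
It also fails if it takes over 51 s, if anything falls off the work surface, if the arm or the gripper's body presses on something with over 40 N, if the wrist force passes 120 N, or if a joint passes its speed limit or range.

## Working session

There is one attempt and no reset: what is moved stays moved. The work goes in short steps, Python scripts to look and compute and a tool call to move; the robot and the scene stay as the last step left them, time stands still between calls to the robot, and variables do not carry over. Pictures are saved under pics/ and viewed, and the job is handed in when it is done.

Besides the shell and the picture viewer there is one more tool, called after ">>>" by a JSON object that holds its "fn" and its "kwargs", one argument or row to a line. carry_out: Moves the arm, as the interface text tells. Its arguments: {"type":"object","properties":{"deltas":{"type":"array","items":{"type":"object","properties":{"jaw":{"type":"number"},"tx":{"type":"number"},"ty":{"type":"number"},"tz":{"type":"number"},"spin":{"type":"number"}}}}},"required":["deltas"]}

```bash
ls; mkdir -p pics; python3 - <<'E'
from rig import robot
import cv2
s=robot.observe()
for k,v in s.items(): print(k,v)
for n in ["scene","top","wrist"]:
    im=robot.capture(n); cv2.imwrite(f"pics/{n}0.png",im[:,:,::-1]); print(n,robot.camera_info(n))
E
```

```text
pics
t 0.0
q [ 1.15105967  0.32183462 -0.07006538  1.45167076  0.02259001  1.37078419
 -0.05690804]
joint_velocities [ 0.00032514  0.00045851  0.00015233 -0.00066395  0.0002938  -0.0003092
 -0.00101654]
joint_efforts [-8.46908588e-04 -4.93596053e+01 -3.82375382e-01 -3.14343631e+01
  1.30559353e-02  1.13477925e-02 -1.05515178e-05]
tool_pos [ 0.27295517 -0.58932553  0.23021792]
orientation [ 8.42720510e-01 -5.38350471e-01 -8.29209202e-04 -4.74092553e-04]
wrist_force [0.00738129 0.3077603  0.51039596]
ft_torque [-0.01443663  0.01594653  0.02405408]
gripper_width 1.003661918406399
scene {'fx': 455.91102408856705, 'fy': 455.91102408856705, 'cx': 257.7270427160385, 'cy': 188.15555667559067, 'rvec': array([ 2.12610135,  0.64246484, -0.31323957]), 'tvec': array([-0.4749397 , -0.15136897,  1.19477751])}
top {'fx': 458.25059460073953, 'fy': 458.25059460073953, 'cx': 250.89241391322602, 'cy': 190.2290735230958, 'rvec': array([ 2.19562193, -2.18695581,  0.08966625]), 'tvec': array([-0.01841387,  0.58185806,  1.07429076])}
wrist {'fx': 272.0688877463229, 'fy': 272.0688877463229, 'cx': 257.5527149679333, 'cy': 193.3301809847462, 'T_tool_cam': array([[ 9.99999324e-01,  1.16303277e-03, -1.37525648e-06,
         1.64809240e-03],
       [-1.10844294e-03,  9.53418568e-01,  3.01648480e-01,
        -7.71963726e-02],
       [ 3.52138262e-04, -3.01648275e-01,  9.53419212e-01,
        -1.42881304e-01],
       [ 0.00000000e+00,  0.00000000e+00,  0.00000000e+00,
         1.00000000e+00]])}
```

View pics/scene0.png

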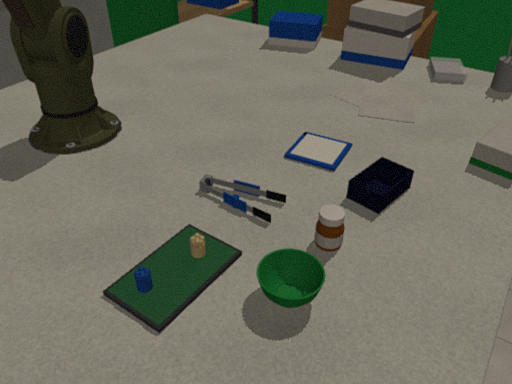

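View pics/top0.png

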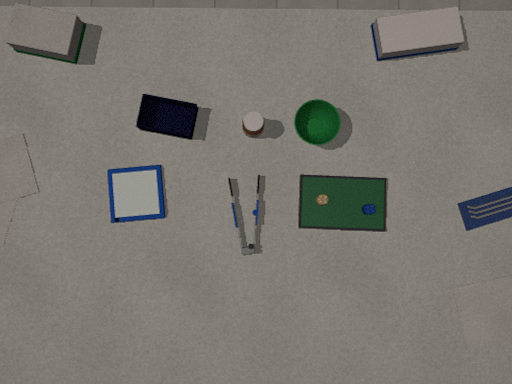

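View pics/wrist0.png

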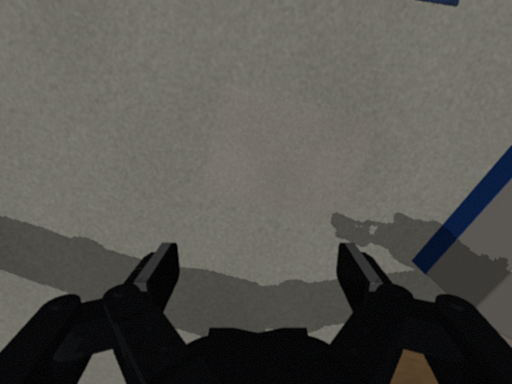

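The scene shows the tongs near the middle (~240,200), the ivory tooth at (198,246), the wax tooth at (144,280) and the pad at (318,150). In the top view the tongs' hinge is at (250,248) with jaws pointing up, the ivory tooth is at (322,199) and the pad is at (136,194). Next I localise these.

```bash
cat > h.py <<'E'
import numpy as np, cv2
from rig import robot
from scipy.spatial.transform import Rotation as R
def cam(n,st=None):
    c=robot.camera_info(n); K=np.array([[c['fx'],0,c['cx']],[0,c['fy'],c['cy']],[0,0,1]])
    if 'rvec' in c:
        Rm=cv2.Rodrigues(np.array(c['rvec']))[0]; t=np.array(c['tvec'])
    else:
        st=st or robot.observe()
        T=np.eye(4);T[:3,:3]=R.from_quat(st['orientation']).as_matrix();T[:3,3]=st['tool_pos']
        M=np.linalg.inv(T@c['T_tool_cam']);Rm=M[:3,:3];t=M[:3,3]
    return K,Rm,t
def back(px,z,C):
    K,Rm,t=C; px=np.atleast_2d(px).astype(float)
    d=(np.linalg.inv(K)@np.c_[px,np.ones(len(px))].T).T@Rm
    o=-Rm.T@t
    return o+d*((z-o[2])/d[:,2])[:,None]
def proj(P,C):
    K,Rm,t=C; q=(np.atleast_2d(P)@Rm.T+t)@K.T
    return q[:,:2]/q[:,2:]
E
python3 - <<'E'
from h import *
for n in ["top","scene"]:
    robot.capture(n); C=cam(n); print(n,"cam at",-C[1].T@C[2])
    for nm,z in [("tongs",0.013),("ivory",0.03),("wax_center",0.03),("pad_top",0.01),("plate_top",0.01),("jar",0.03),("bowl",0.05),("tray",0.045)]:
        r=robot.silhouettes(nm,n)
        for d in r[:2]:
            m=d['mask']; ys,xs=np.nonzero(m)
            if len(xs)<5: continue
            mr=cv2.minAreaRect(np.c_[xs,ys].astype(np.float32))
            print(nm,round(d['p'],2),np.round(d['box'],1),len(xs),"centroid world",np.round(back([xs.mean(),ys.mean()],z,C)[0],4),"rect",np.round(back(mr[0],z,C)[0][:2],4))
            if nm=="tongs" and d is r[0]: np.save(f"tm_{n}.npy",m); 
    im=robot.capture(n)
    np.save(f"im_{n}.npy",im)
    c=im[160:270,200:300] if n=="top" else im[160:240,180:310]
    cv2.imwrite(f"pics/crop_{n}.png",cv2.resize(c,None,fx=5,fy=5,interpolation=cv2.INTER_CUBIC)[:,:,::-1])
print(robot.observe()['t'])
E
```

```text
top cam at [ 0.50517905 -0.00350222  1.11255578]
tongs 0.9 [244.1 215.8  29.8  73. ] 240 centroid world [ 0.4957 -0.0073  0.013 ] rect [0.5163 0.0009]
tongs 0.59 [370.1 208.3   9.2  13.2] 119 centroid world [ 0.5383 -0.298   0.013 ] rect [ 0.5384 -0.2969]
ivory 0.44 [321.8 197.9  14.7   9. ] 117 centroid world [ 0.5601 -0.1832  0.03  ] rect [ 0.56   -0.1834]
wax_center 0.67 [368.6 209.6   8.2   9.3] 99 centroid world [ 0.5378 -0.2929  0.03  ] rect [ 0.5379 -0.2924]
pad_top 0.72 [136.9 190.7  57.4  61.3] 2934 centroid world [0.5734 0.2613 0.01  ] rect [0.5733 0.2618]
plate_top 0.65 [342.3 202.6  91.   60.8] 4406 centroid world [ 0.5533 -0.235   0.01  ] rect [ 0.5532 -0.2354]
jar 0.94 [254.  124.5  21.4  26.8] 443 centroid world [ 0.7391 -0.0182  0.03  ] rect [ 0.7389 -0.0181]
bowl 0.83 [316.2 122.9  49.2  41.8] 1677 centroid world [ 0.7413 -0.1698  0.05  ] rect [ 0.7403 -0.1696]
bowl 0.66 [244.8 214.9  26.5  81.1] 271 centroid world [ 0.4945 -0.0056  0.05  ] rect [0.5229 0.0006]
tray 0.68 [165.4 116.   60.1  46.7] 2061 centroid world [0.7539 0.1835 0.045 ] rect [0.7544 0.1836]
scene c
[... 190 characters left out ...]
1] 298 centroid world [ 0.5626 -0.1862  0.03  ] rect [ 0.5627 -0.1862]
pad_top 0.79 [318.6 152.2  69.   41.5] 1657 centroid world [0.5791 0.2513 0.01  ] rect [0.5768 0.2512]
pad_top 0.17 [380.  185.9  69.8  57.8] 2410 centroid world [0.7535 0.1999 0.01  ] rect [0.7526 0.2026]
plate_top 0.86 [172.7 279.9 135.  108.9] 6701 centroid world [ 0.5636 -0.2545  0.01  ] rect [ 0.5584 -0.2464]
jar 0.79 [328.8 228.7  31.5  48.2] 1142 centroid world [ 0.7353 -0.0122  0.03  ] rect [ 0.7362 -0.0117]
bowl 0.66 [289.5 276.   71.2  59.7] 3094 centroid world [ 0.7443 -0.1749  0.05  ] rect [ 0.7451 -0.1726]
tray 0.97 [379.2 185.8  67.9  59.7] 2402 centroid world [0.767  0.1503 0.045 ] rect [0.7655 0.1538]
1.15
```

View pics/crop_top.png

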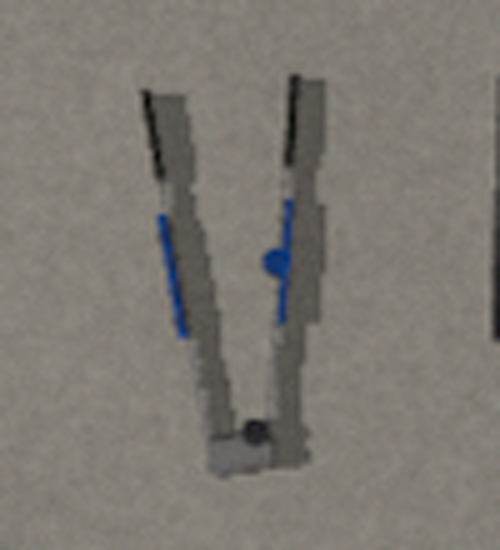

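View pics/crop_scene.png

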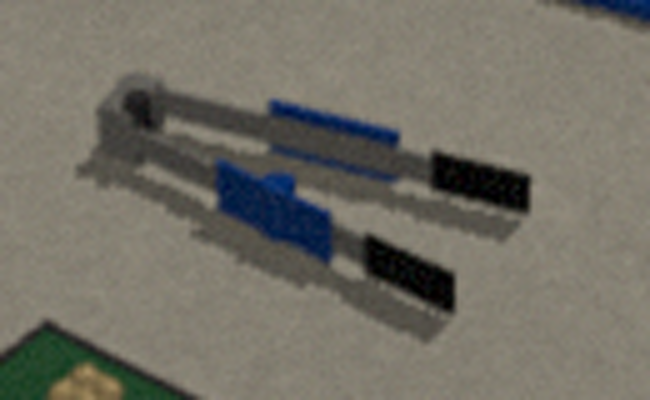

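The crop shows the straight arm (flat panel) on the left at crop (172,275). The splayed hinged arm with the bulge is on the right at (280,262), and the hinge is at the bottom at (256,432). Now a first estimate, then the wrist camera goes over the tongs.

```bash
python3 - <<'E'
from h import *
C=cam("top")
f=lambda u,v,z: back([200+u/5-.4,160+v/5-.4],z,C)[0]
a=f(160,215,.026);b=f(181,337,.026)
j=f(147,92,.023); j2=f(162,178,.023)
print(a,b,j,j2)
d=a-b;print("heading",np.degrees(np.arctan2(d[1],d[0])),np.linalg.norm(d)); d/=np.linalg.norm(d)
dj=j-j2;print(np.degrees(np.arctan2(dj[1],dj[0])))
n=np.array([-d[1],d[0],0]); g=(a+b)/2-0.02*n; print("grip",g,"hinge",g-.08*d,f(256,432,.026))
s=robot.observe(); q=R.from_quat(s['orientation']).as_matrix(); print(q)
tgt=g+n*-0.010; tgt[2]=.14
print("delta tool cm",100*q.T@(tgt-s['tool_pos']))
E
```

```text
[0.55193218 0.02959986 0.026     ] [0.49428686 0.0193058  0.026     ] [0.61078334 0.03627544 0.023     ] [0.56969188 0.02885378 0.023     ]
heading 10.124915606159245 0.05855724031895392
10.238004816778416
grip [0.52662541 0.00476429 0.026     ] hinge [ 0.44787127 -0.0092993   0.026     ] [ 0.44976772 -0.01629806  0.026     ]
[[ 4.20305201e-01 -9.07382795e-01  1.91751063e-05]
 [-9.07382789e-01 -4.20305201e-01 -1.09339384e-04]
 [ 1.07272073e-04  2.85567504e-05 -9.99999994e-01]]
delta tool cm [-42.33436567 -47.73414034   9.13049735]
```

>>> {"fn": "carry_out", "kwargs": {
  "deltas": [
    {"tx": -3, "ty": -3.4, "tz": 0.6, "spin": 2},
    {"tx": -6.2, "ty": -7, "tz": 1.3, "spin": 5},
    {"tx": -9.5, "ty": -10.7, "tz": 2, "spin": 8},
    {"tx": -12.7, "ty": -14.3, "tz": 2.7, "spin": 12},
    {"tx": -16, "ty": -18, "tz": 3.4, "spin": 14.8},
    {"tx": -19.2, "ty": -21.7, "tz": 4.1, "spin": 14.8},
    {"tx": -22.5, "ty": -25.3, "tz": 4.8, "spin": 14.8},
    {"tx": -25.7, "ty": -29, "tz": 5.5, "spin": 14.8},
    {"tx": -29, "ty": -32.7, "tz": 6.2, "spin": 14.8},
    {"tx": -32.2, "ty": -36.3, "tz": 7, "spin": 14.8},
    {"tx": -35.5, "ty": -40, "tz": 7.7, "spin": 14.8},
    {"tx": -38.5, "ty": -43.4, "tz": 8.3, "spin": 14.8},
    {"tx": -41, "ty": -46.2, "tz": 9, "spin": 14.8},
    {"tx": -42.3, "ty": -47.7, "tz": 9, "spin": 14.8},
    {"tx": -42.3, "ty": -47.7, "tz": 9, "spin": 14.8},
    {"tx": -42.3, "ty": -47.7, "tz": 9, "spin": 14.8}
  ]
}}

```text
invalid input at $.deltas[0]: expected keys jaw, tx, ty, tz, spin
```

```bash
python3 - <<'E'
from h import *
s=robot.observe(); im=robot.capture("wrist"); C=cam("wrist",s)
np.save("w1.npy",im)
import pickle; pickle.dump((s,C),open("w1.pkl","wb"))
cv2.imwrite("pics/w1.png",cv2.resize(im,(768,576),interpolation=cv2.INTER_CUBIC)[:,:,::-1])
print(s['t'],s['tool_pos'],s['q'])
E
```

```text
1.15 [ 0.27318377 -0.58983382  0.23136402] [ 1.15111746  0.32098622 -0.07008617  1.45048678  0.02258037  1.37079883
 -0.05689892]
```

View pics/w1.png

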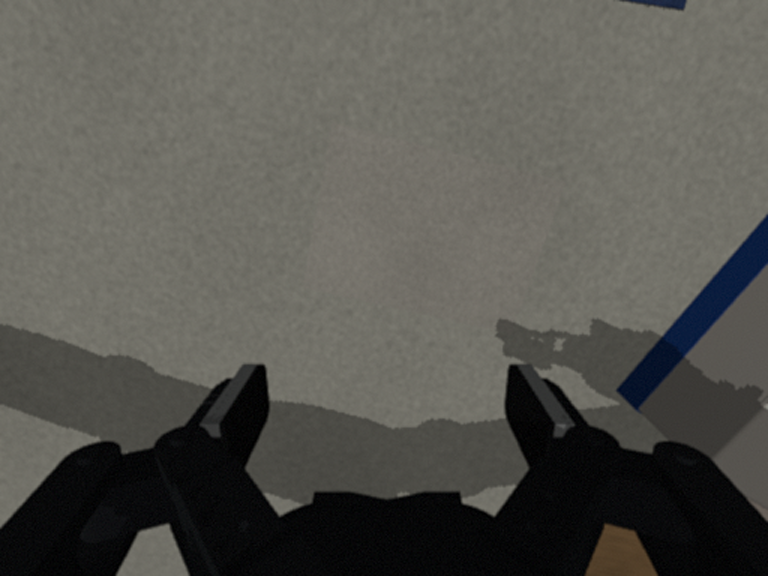

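That call was refused because every key is required; nothing moved, so this picture still shows the start view. I'll resend with all keys.

>>> {"fn": "carry_out", "kwargs": {
  "deltas": [
    {"jaw": 8.5, "tx": -3, "ty": -3.4, "tz": 0.6, "spin": 2},
    {"jaw": 8.5, "tx": -6.2, "ty": -7, "tz": 1.3, "spin": 5},
    {"jaw": 8.5, "tx": -9.5, "ty": -10.7, "tz": 2, "spin": 8},
    {"jaw": 8.5, "tx": -12.7, "ty": -14.3, "tz": 2.7, "spin": 12},
    {"jaw": 8.5, "tx": -16, "ty": -18, "tz": 3.4, "spin": 14.8},
    {"jaw": 8.5, "tx": -19.2, "ty": -21.7, "tz": 4.1, "spin": 14.8},
    {"jaw": 8.5, "tx": -22.5, "ty": -25.3, "tz": 4.8, "spin": 14.8},
    {"jaw": 8.5, "tx": -25.7, "ty": -29, "tz": 5.5, "spin": 14.8},
    {"jaw": 8.5, "tx": -29, "ty": -32.7, "tz": 6.2, "spin": 14.8},
    {"jaw": 8.5, "tx": -32.2, "ty": -36.3, "tz": 7, "spin": 14.8},
    {"jaw": 8.5, "tx": -35.5, "ty": -40, "tz": 7.7, "spin": 14.8},
    {"jaw": 8.5, "tx": -38.5, "ty": -43.4, "tz": 8.3, "spin": 14.8},
    {"jaw": 8.5, "tx": -41, "ty": -46.2, "tz": 9, "spin": 14.8},
    {"jaw": 8.5, "tx": -42.3, "ty": -47.7, "tz": 9, "spin": 14.8},
    {"jaw": 8.5, "tx": -42.3, "ty": -47.7, "tz": 9, "spin": 14.8},
    {"jaw": 8.5, "tx": -42.3, "ty": -47.7, "tz": 9, "spin": 14.8}
  ]
}}

```text
t: 2.8
tool_pos: [0.5281, -0.0058, 0.1412]
orientation: [0.767, -0.642, 0.0, 0.0]
wrist_force: [-0.9, -0.3, -0.9]
gripper_width: 0.993
```

```bash
cat > look.py <<'E'
import sys,pickle
from h import *
n=sys.argv[1]
s=robot.observe(); im=robot.capture("wrist"); C=cam("wrist",s)
np.save(n+".npy",im); pickle.dump((s,C),open(n+".pkl","wb"))
cv2.imwrite(f"pics/{n}.png",cv2.resize(im,(768,576),interpolation=cv2.INTER_CUBIC)[:,:,::-1])
print(s['t'],s['tool_pos'],np.round(s['q'],3),np.round(R.from_quat(s['orientation']).as_matrix(),4),s['wrist_force'],s['gripper_width'])
E
python3 look.py w2
```

```text
2.8 [ 0.52808165 -0.00581815  0.14124215] [ 0.474  0.166 -0.558  1.85   0.097  1.152 -1.511] [[ 1.752e-01 -9.845e-01 -4.000e-04]
 [-9.845e-01 -1.752e-01 -6.000e-04]
 [ 5.000e-04  5.000e-04 -1.000e+00]] [-0.94737291 -0.31620783 -0.93157138] 0.9933834537752806
```

View pics/w2.png

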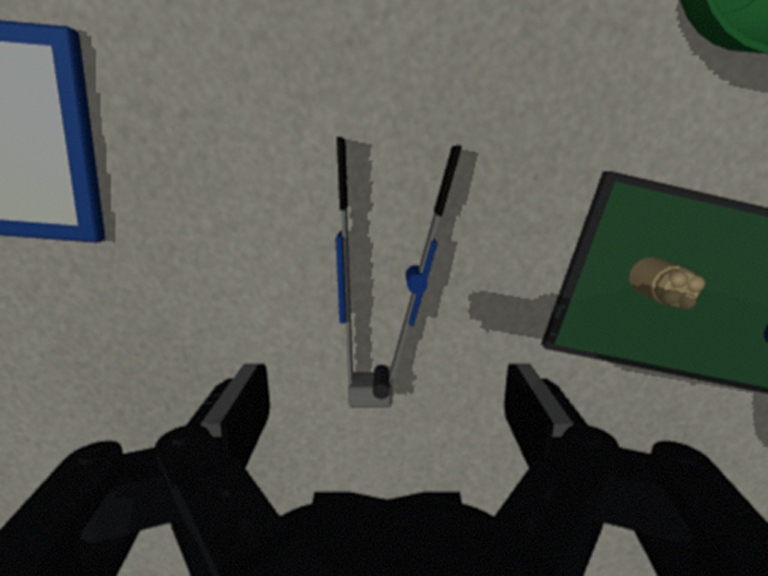

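The wrist view shows the straight panel running (337,233)-(341,322), the hinged panel with its bulge at (418,280), and the hinge block at (370,390). The ivory tooth is at (668,283).

```bash
python3 - <<'E'
import pickle
from h import *
s,C=pickle.load(open("w2.pkl","rb")); im=np.load("w2.npy").astype(int)
# subpixel left edge of straight panel: blue mask
b=(im[...,2]>im[...,0]+30)&(im[...,2]>60)
b[:,:215]=0;b[:,300:]=0
n,lab,st,ce=cv2.connectedComponentsWithStats(b.astype(np.uint8))
print(st[1:],ce[1:])
i=1+np.argmax([c[4] if ce[k+1][0]<240 else 0 for k,c in enumerate(st[1:])])
ys=np.arange(st[i][1]+2,st[i][1]+st[i][3]-2)
e=np.array([[np.nonzero(lab[y]==i)[0].min()-0.5,y] for y in ys])
W=back(e,0.026,C); vx=np.polyfit(W[:,0],W[:,1],1); print("heading",np.degrees(np.arctan(vx[0])))
top=back([e[0,0],st[i][1]-.5],.026,C)[0]; bot=back([e[-1,0],st[i][1]+st[i][3]-.5],.026,C)[0]; print(top,bot,np.linalg.norm(top-bot))
# jaw line (black) view px
u=lambda x,y,z: back([(x+.5)/1.5-.5,(y+.5)/1.5-.5],z,C)[0]
j=u(338.5,138,.023);j2=u(341.5,208,.023); d=j-j2; print("jaw",j,j2,np.degrees(np.arctan2(d[1],d[0])))
h=np.radians(9.9)
for hd in (np.arctan(vx[0]),):
    d=np.array([np.cos(hd),np.sin(hd),0]);nn=np.array([-d[1],d[0],0])
    m=(top+bot)/2; g=m-.02*nn; print("grip",g,"target",g-.01*nn)
    loc=lambda P:((P-g)@d,(P-g)@nn)
    print("jaw tip loc (90,17)",loc(j),loc(j2),"bulge",loc(u(418,280,.026)),"bulge right", loc(u(429,280,.026)), "hinge",loc(u(381,368,.03)))
    q=R.from_quat(s['orientation']).as_matrix()
    t=g-.01*nn; t[2]=0.0; print("delta cm",100*q.T@(t-s['tool_pos']))
# ivory
print("ivory base", u(640,275,.01), "top", u(690,290,.05))
E
```

```text
[[224 157   6  58 236]
 [271 161  20  56 331]] [[226.52118644 185.63135593]
 [279.51661631 187.86102719]]
heading 10.599597399145814
[0.55486975 0.0303231  0.026     ] [0.49624656 0.02003619 0.026     ] 0.05951890022503465
jaw [0.61263274 0.03697344 0.023     ] [0.57193322 0.02925877 0.023     ] 10.733185148440835
grip [0.52923705 0.00552091 0.026     ] target [ 0.53107649 -0.00430846  0.026     ]
jaw tip loc (90,17) (np.float64(0.08775820499189046), np.float64(0.015575668444937405)) (np.float64(0.0463340831514942), np.float64(0.015479086021631663)) bulge (np.float64(-0.00045154325832471535), np.float64(-0.03327416084201465)) bulge right (np.float64(-0.0005088364278085789), np.float64(-0.04051449479909694)) hinge (np.float64(-0.06275705020987236), np.float64(-0.008228813388203974))
delta cm [-0.10310409 -0.32777531 14.12401751]
ivory base [ 0.56137493 -0.18085077  0.01      ] top [ 0.56411181 -0.18653469  0.05      ]
```

>>> {"fn": "carry_out", "kwargs": {
  "deltas": [
    {"jaw": 8.5, "tx": -0.1, "ty": -0.25, "tz": 2.5, "spin": -0.4},
    {"jaw": 8.5, "tx": -0.1, "ty": -0.25, "tz": 5.5, "spin": -0.4},
    {"jaw": 8.5, "tx": -0.1, "ty": -0.25, "tz": 8.5, "spin": -0.4},
    {"jaw": 8.5, "tx": -0.1, "ty": -0.25, "tz": 11, "spin": -0.4},
    {"jaw": 8.5, "tx": -0.1, "ty": -0.25, "tz": 13, "spin": -0.4},
    {"jaw": 8.5, "tx": -0.1, "ty": -0.25, "tz": 14, "spin": -0.4},
    {"jaw": 8.5, "tx": -0.1, "ty": -0.25, "tz": 14.1, "spin": -0.4},
    {"jaw": 8.5, "tx": -0.1, "ty": -0.25, "tz": 14.1, "spin": -0.4}
  ]
}}

```text
t: 3.65
tool_pos: [0.5309, -0.0049, 0.001]
orientation: [0.768, -0.64, 0.0, -0.0]
wrist_force: [-0.6, -0.5, -0.3]
gripper_width: 0.996
```

```bash
python3 look.py w3
```

```text
3.65 [ 0.53094184 -0.00488093  0.00095036] [ 0.42   0.356 -0.523  1.958  0.228  0.884 -1.61 ] [[ 1.804e-01 -9.836e-01  8.000e-04]
 [-9.836e-01 -1.804e-01 -5.000e-04]
 [ 6.000e-04 -7.000e-04 -1.000e+00]] [-0.63493154 -0.51299622 -0.29711106] 0.9960723793060375
```

View pics/w3.png

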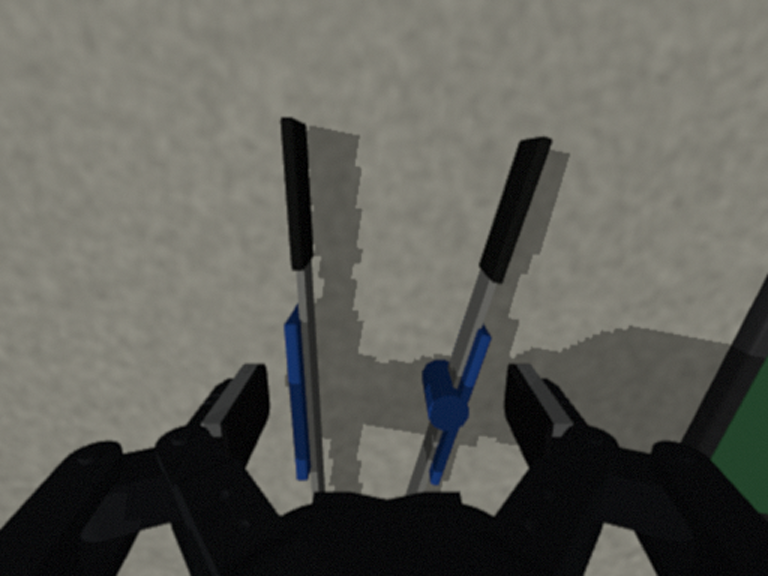

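The panels lie between the open fingers, with the straight panel at (300,390) and the bulge at (447,400). Next I squeeze to half-open.

>>> {"fn": "carry_out", "kwargs": {
  "deltas": [
    {"jaw": 7, "tx": 0, "ty": 0, "tz": 0, "spin": 0},
    {"jaw": 6.4, "tx": 0, "ty": 0, "tz": 0, "spin": 0},
    {"jaw": 5.9, "tx": 0, "ty": 0, "tz": 0, "spin": 0},
    {"jaw": 5.4, "tx": 0, "ty": 0, "tz": 0, "spin": 0},
    {"jaw": 5.4, "tx": 0, "ty": 0, "tz": 0, "spin": 0},
    {"jaw": 5.4, "tx": 0, "ty": 0, "tz": 0, "spin": 0},
    {"jaw": 5.4, "tx": 0, "ty": 0, "tz": 0, "spin": 0},
    {"jaw": 5.4, "tx": 0, "ty": 0, "tz": 0, "spin": 0}
  ]
}}

```text
t: 4.5
tool_pos: [0.5319, -0.004, 0.002]
orientation: [0.769, -0.64, 0.001, -0.001]
wrist_force: [-1.1, -0.5, 8.5]
gripper_width: 0.636
```

```bash
python3 look.py w4
```

```text
4.5 [ 0.53191453 -0.00395107  0.00197791] [ 0.419  0.355 -0.524  1.957  0.228  0.884 -1.611] [[ 1.818e-01 -9.833e-01  2.700e-03]
 [-9.833e-01 -1.818e-01 -6.000e-04]
 [ 1.000e-03 -2.500e-03 -1.000e+00]] [-1.08760205 -0.45236707  8.50557822] 0.6360111909518629
```

View pics/w4.png

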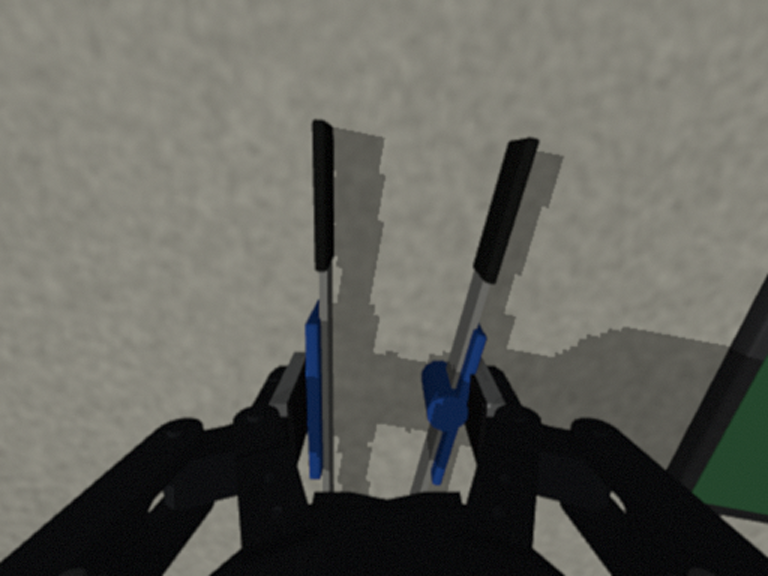

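>>> {"fn": "carry_out", "kwargs": {
  "deltas": [
    {"jaw": 5.4, "tx": 0, "ty": 0, "tz": -0.3, "spin": 0},
    {"jaw": 5.4, "tx": 0, "ty": 0, "tz": -1, "spin": 0},
    {"jaw": 5.4, "tx": 0, "ty": 0, "tz": -2, "spin": 0},
    {"jaw": 5.4, "tx": 0, "ty": 0, "tz": -4, "spin": 0},
    {"jaw": 5.4, "tx": 0, "ty": 0, "tz": -6, "spin": 0},
    {"jaw": 5.4, "tx": 0, "ty": 0, "tz": -8, "spin": 0},
    {"jaw": 5.4, "tx": 0, "ty": 0, "tz": -10, "spin": 0},
    {"jaw": 5.4, "tx": 0, "ty": 0, "tz": -11.5, "spin": 0},
    {"jaw": 5.4, "tx": 0, "ty": 0, "tz": -12, "spin": 0},
    {"jaw": 5.4, "tx": 0, "ty": 0, "tz": -12, "spin": 0},
    {"jaw": 5.4, "tx": 0, "ty": 0, "tz": -12, "spin": 0}
  ]
}}

```text
t: 5.65
tool_pos: [0.5299, -0.0042, 0.1195]
orientation: [0.769, -0.64, -0.001, 0.0]
wrist_force: [0.0, 0.2, -1.5]
gripper_width: 0.633
```

```bash
python3 look.py w5; python3 - <<'E'
from h import *
im=robot.capture("scene"); cv2.imwrite("pics/s5.png",cv2.resize(im[80:320,100:420],None,fx=2.4,fy=2.4,interpolation=cv2.INTER_CUBIC)[:,:,::-1])
E
```

```text
5.65 [ 0.52985232 -0.00417969  0.11948181] [ 0.47   0.195 -0.561  1.868  0.115  1.112 -1.523] [[ 1.814e-01 -9.834e-01 -1.400e-03]
 [-9.834e-01 -1.814e-01 -0.000e+00]
 [-2.000e-04  1.400e-03 -1.000e+00]] [ 0.03576849  0.23424418 -1.47442382] 0.6330588065897906
```

View pics/w5.png

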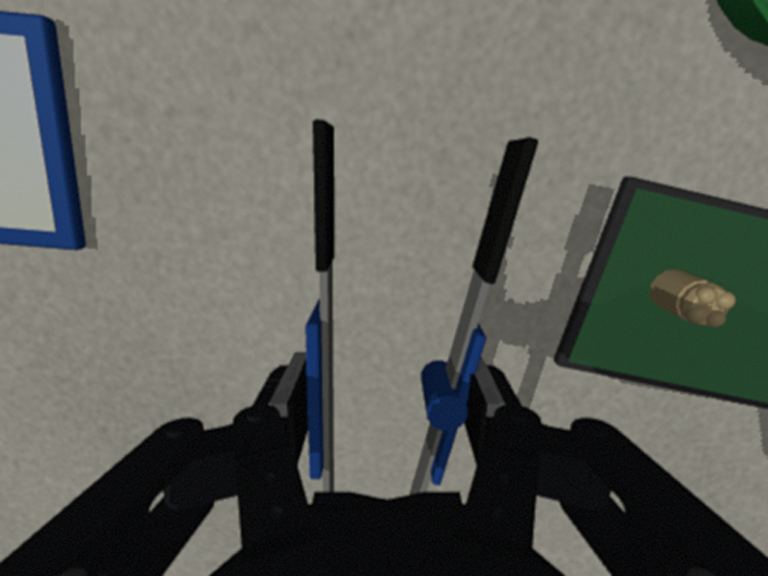

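View pics/s5.png

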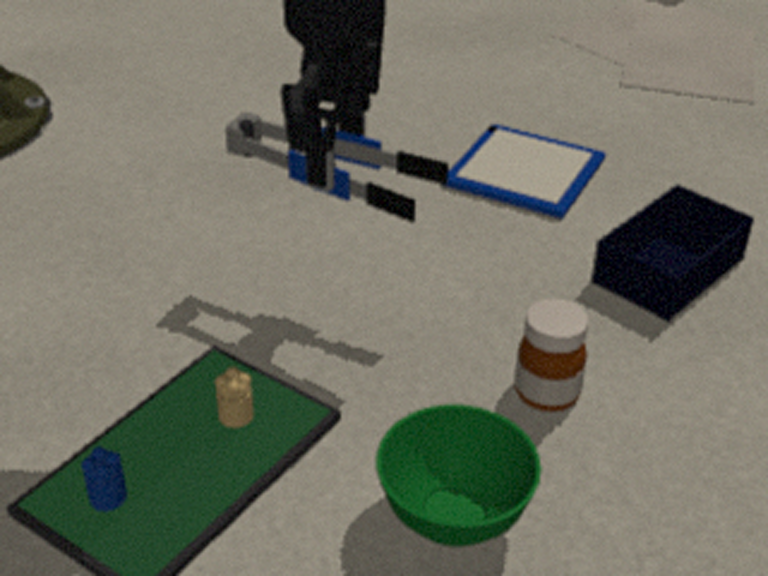

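The tongs are held level and half-open. The jaws sit at (322,195) and (508,210) in the wrist view, and the ivory tooth is at (695,298). Next, the jaw point in tool coordinates and the tooth position.

```bash
cat > jaw.py <<'E'
import pickle,sys
from h import *
def intool(px,ztool):  # view px -> tool coords at tool z
    c=robot.camera_info("wrist");K=np.array([[c['fx'],0,c['cx']],[0,c['fy'],c['cy']],[0,0,1]]);T=c['T_tool_cam']
    p=(np.array(px,float)+.5)/1.5-.5
    d=T[:3,:3]@np.linalg.inv(K)@np.array([p[0],p[1],1]);o=T[:3,3]
    return o+d*(ztool-o[2])/d[2]
E
python3 - <<'E'
from jaw import *
zt=0.0015-0.023 # tool z of jaw top edge
for n,p in dict(st_tip_out=(313,121),st_tip_in=(326,121),st_rear_out=(315,268),hj_tip_in=(512,141),hj_tip_out=(536,139),hj_rear_out=(494,281),hj_rear_in=(474,274)).items(): print(n,np.round(1000*intool(p,zt),1))
s,C=pickle.load(open("w5.pkl","rb"))
robot.capture("wrist")
for d in robot.silhouettes("ivory","wrist"):
    print(d['p'],d['box'])
u=lambda x,y,z: back([(x+.5)/1.5-.5,(y+.5)/1.5-.5],z,C)[0]
print("base",u(667,288,.01),"rim",u(710,301,.043))
for k,v in (("left",(652,290)),):print(k,u(*v,.01))
E
```

```text
st_tip_out [-18.8 -88.1 -21.5]
st_tip_in [-15.2 -88.1 -21.5]
st_rear_out [-20.4 -46.3 -21.5]
hj_tip_in [ 36.6 -83.  -21.5]
hj_tip_out [ 43.2 -83.5 -21.5]
hj_rear_out [ 34.8 -42.2 -21.5]
hj_rear_in [ 28.5 -44.5 -21.5]
0.69 [462.8, 200.9, 58.0, 38.9]
base [ 0.56239792 -0.18436665  0.01      ] rim [ 0.56532921 -0.18616968  0.043     ]
left [ 0.55933875 -0.17533137  0.01      ]
```

>>> {"fn": "carry_out", "kwargs": {
  "deltas": [
    {"jaw": 5.4, "tx": 1.2, "ty": 0.45, "tz": 0, "spin": 0},
    {"jaw": 5.4, "tx": 3.2, "ty": 1.2, "tz": 0, "spin": 0},
    {"jaw": 5.4, "tx": 5.8, "ty": 2.15, "tz": 0, "spin": 0},
    {"jaw": 5.4, "tx": 8.6, "ty": 3.2, "tz": 0, "spin": 0},
    {"jaw": 5.4, "tx": 11.4, "ty": 4.2, "tz": 0, "spin": 0},
    {"jaw": 5.4, "tx": 14, "ty": 5.2, "tz": 0, "spin": 0},
    {"jaw": 5.4, "tx": 16.2, "ty": 6, "tz": 0, "spin": 0},
    {"jaw": 5.4, "tx": 17.6, "ty": 6.5, "tz": 0.5, "spin": 0},
    {"jaw": 5.4, "tx": 18.1, "ty": 6.7, "tz": 1.5, "spin": 0},
    {"jaw": 5.4, "tx": 18.1, "ty": 6.7, "tz": 3, "spin": 0},
    {"jaw": 5.4, "tx": 18.1, "ty": 6.7, "tz": 4, "spin": 0},
    {"jaw": 5.4, "tx": 18.1, "ty": 6.7, "tz": 4, "spin": 0},
    {"jaw": 5.4, "tx": 18.1, "ty": 6.7, "tz": 4, "spin": 0}
  ]
}}

```text
t: 7.15
tool_pos: [0.4975, -0.1929, 0.0798]
orientation: [0.769, -0.639, -0.001, -0.0]
wrist_force: [0.6, 1.0, -0.8]
gripper_width: 0.632
```

```bash
python3 look.py w6
```

```text
7.15 [ 0.49750138 -0.19288985  0.07975253] [ 0.7    0.233 -0.421  1.9    0.11   1.031 -1.154] [[ 1.834e-01 -9.830e-01 -9.000e-04]
 [-9.830e-01 -1.834e-01  8.000e-04]
 [-1.000e-03  7.000e-04 -1.000e+00]] [ 0.58246301  1.01264657 -0.77073145] 0.6324912233779406
```

View pics/w6.png

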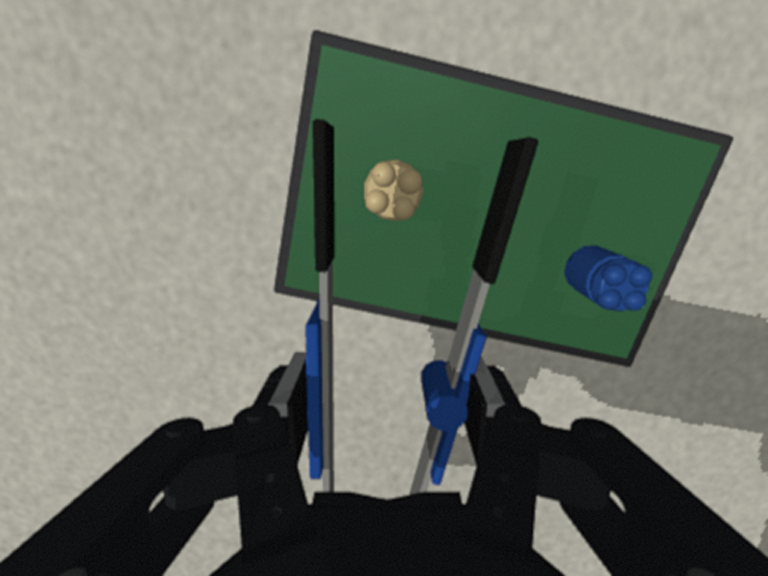

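The tooth's crown is at (394,190), between the jaws: the straight one at x≈326 and the hinged one at x≈500. Now both in tool coordinates.

```bash
python3 - <<'E'
from jaw import *
for z in (.03,.035): print(z,np.round(1000*intool((394,190),z),1),"r",1000*(intool((423,190),z)-intool((365,190),z))[0]/2)
for zt in (-.0215,-.0155): 
  for p in ((313,121),(315,268),(536,139),(512,141),(474,274)): print(zt,np.round(1000*intool(p,zt),1))
E
```

```text
0.03 [  4.6 -66.2  30. ] r 11.955931678577139
0.035 [  4.7 -65.9  35. ] r 12.301720403275258
-0.0215 [-18.8 -88.1 -21.5]
-0.0215 [-20.4 -46.3 -21.5]
-0.0215 [ 43.2 -83.5 -21.5]
-0.0215 [ 36.6 -83.  -21.5]
-0.0215 [ 28.5 -44.5 -21.5]
-0.0155 [-19.8 -88.6 -15.5]
-0.0155 [-21.5 -44.8 -15.5]
-0.0155 [ 45.3 -83.8 -15.5]
-0.0155 [ 38.3 -83.3 -15.5]
-0.0155 [ 29.8 -42.8 -15.5]
```

>>> {"fn": "carry_out", "kwargs": {
  "deltas": [
    {"jaw": 5.4, "tx": 0, "ty": 0, "tz": 0.8, "spin": 0},
    {"jaw": 5.4, "tx": 0, "ty": 0, "tz": 2, "spin": 0},
    {"jaw": 5.4, "tx": 0, "ty": 0, "tz": 3.2, "spin": 0},
    {"jaw": 5.4, "tx": 0, "ty": 0, "tz": 4.4, "spin": 0},
    {"jaw": 5.4, "tx": 0, "ty": 0, "tz": 5.4, "spin": 0},
    {"jaw": 5.4, "tx": 0, "ty": 0, "tz": 5.9, "spin": 0},
    {"jaw": 5.4, "tx": 0, "ty": 0, "tz": 5.9, "spin": 0},
    {"jaw": 5.4, "tx": 0, "ty": 0, "tz": 5.9, "spin": 0}
  ]
}}

```text
t: 8.0
tool_pos: [0.4977, -0.1943, 0.0214]
orientation: [0.769, -0.64, 0.0, -0.0]
wrist_force: [0.3, -0.1, -0.9]
gripper_width: 0.634
```

```bash
python3 look.py w7
```

```text
8.0 [ 0.49769689 -0.19429023  0.02141496] [ 0.684  0.312 -0.407  1.942  0.154  0.917 -1.188] [[ 1.815e-01 -9.834e-01  3.000e-04]
 [-9.834e-01 -1.815e-01 -1.000e-04]
 [ 1.000e-04 -3.000e-04 -1.000e+00]] [ 0.31169934 -0.14165695 -0.88191215] 0.6341593443856154
```

View pics/w7.png

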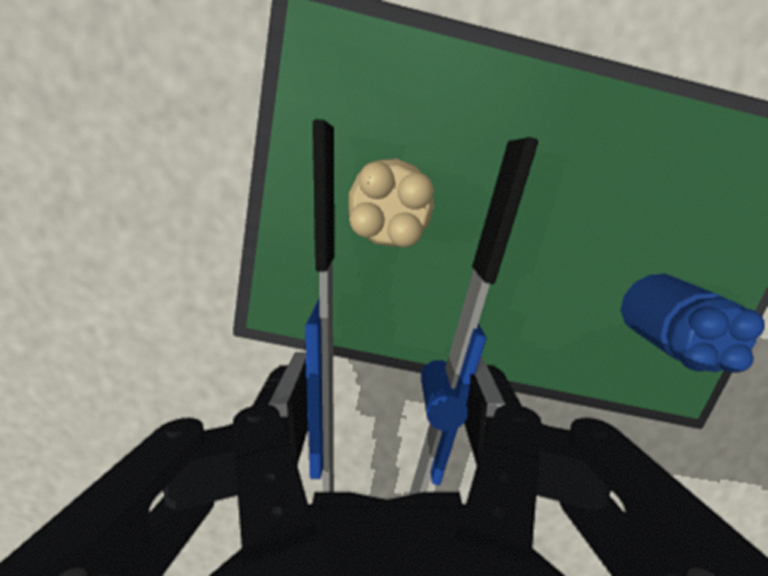

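The tooth stands at (391,203), clear of both jaws: about 6 mm on the straight side and 14 mm on the hinged side. The straight jaw should end where the tooth stands, so I squeeze without shifting.

>>> {"fn": "carry_out", "kwargs": {
  "deltas": [
    {"jaw": 5.1, "tx": 0, "ty": 0, "tz": 0, "spin": 0},
    {"jaw": 4.8, "tx": 0, "ty": 0, "tz": 0, "spin": 0},
    {"jaw": 4.6, "tx": 0, "ty": 0, "tz": 0, "spin": 0},
    {"jaw": 4.4, "tx": 0, "ty": 0, "tz": 0, "spin": 0},
    {"jaw": 4.2, "tx": 0, "ty": 0, "tz": 0, "spin": 0},
    {"jaw": 4.2, "tx": 0, "ty": 0, "tz": 0, "spin": 0}
  ]
}}

```text
t: 8.65
tool_pos: [0.4975, -0.1942, 0.0213]
orientation: [0.769, -0.64, 0.0, 0.0]
wrist_force: [0.6, 0.6, -1.6]
gripper_width: 0.494
```

```bash
python3 look.py w8
```

```text
8.65 [ 0.49747587 -0.19417682  0.02134137] [ 0.684  0.312 -0.407  1.943  0.154  0.917 -1.188] [[ 1.816e-01 -9.834e-01  1.000e-04]
 [-9.834e-01 -1.816e-01 -1.000e-04]
 [ 1.000e-04 -0.000e+00 -1.000e+00]] [ 0.57275416  0.62131822 -1.56166701] 0.4937321782380025
```

View pics/w8.png

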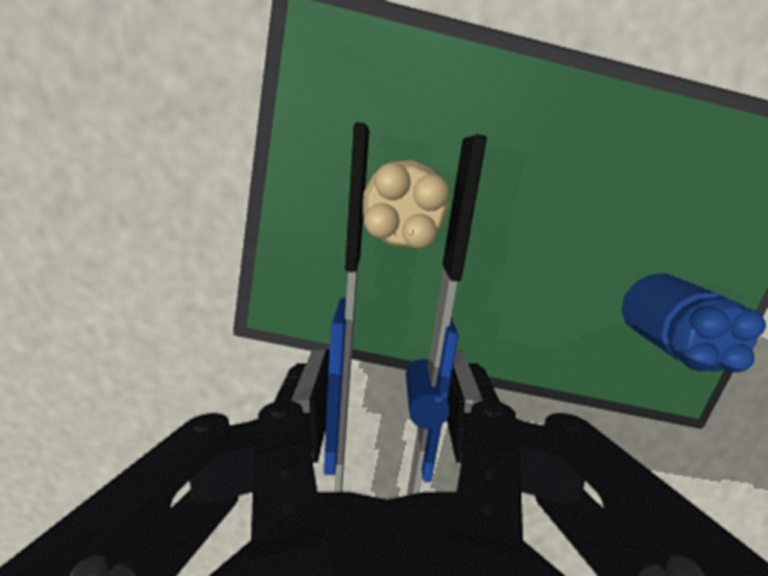

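The straight jaw has slid the upright tooth about 3 mm, and the hinged jaw at (465,205) is nearly on it. I keep squeezing.

>>> {"fn": "carry_out", "kwargs": {
  "deltas": [
    {"jaw": 4.1, "tx": 0, "ty": 0, "tz": 0, "spin": 0},
    {"jaw": 4.0, "tx": 0, "ty": 0, "tz": 0, "spin": 0},
    {"jaw": 3.9, "tx": 0, "ty": 0, "tz": 0, "spin": 0},
    {"jaw": 3.7, "tx": 0, "ty": 0, "tz": 0, "spin": 0},
    {"jaw": 3.4, "tx": 0, "ty": 0, "tz": 0, "spin": 0},
    {"jaw": 3.4, "tx": 0, "ty": 0, "tz": 0, "spin": 0},
    {"jaw": 3.4, "tx": 0, "ty": 0, "tz": 0, "spin": 0},
    {"jaw": 3.4, "tx": 0, "ty": 0, "tz": 0, "spin": 0}
  ]
}}

```text
t: 9.5
tool_pos: [0.4974, -0.1943, 0.0214]
orientation: [0.769, -0.64, 0.0, 0.0]
wrist_force: [-0.3, 0.2, 0.6]
gripper_width: 0.446
```

```bash
python3 look.py w9
```

```text
9.5 [ 0.49742952 -0.19431445  0.02135958] [ 0.684  0.312 -0.407  1.943  0.154  0.917 -1.188] [[ 1.814e-01 -9.834e-01 -0.000e+00]
 [-9.834e-01 -1.814e-01 -2.000e-04]
 [ 2.000e-04  1.000e-04 -1.000e+00]] [-0.33905812  0.18065323  0.60155069] 0.44606295620356634
```

View pics/w9.png

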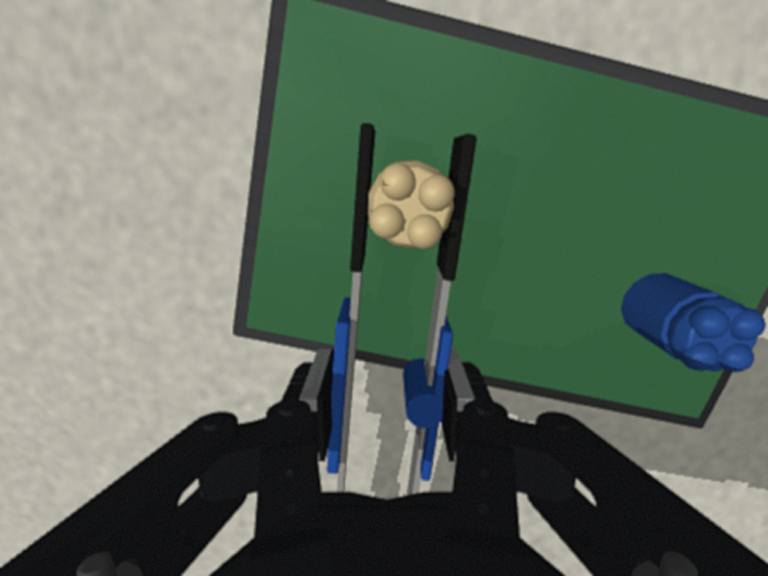

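The fingers stalled at 37.9 mm with the tooth seated between parallel jaws. I firm up the squeeze, then lift slowly.

>>> {"fn": "carry_out", "kwargs": {
  "deltas": [
    {"jaw": 3.0, "tx": 0, "ty": 0, "tz": 0, "spin": 0},
    {"jaw": 3.0, "tx": 0, "ty": 0, "tz": 0, "spin": 0},
    {"jaw": 3.0, "tx": 0, "ty": 0, "tz": 0, "spin": 0},
    {"jaw": 3.0, "tx": 0, "ty": 0, "tz": -0.3, "spin": 0},
    {"jaw": 3.0, "tx": 0, "ty": 0, "tz": -0.8, "spin": 0},
    {"jaw": 3.0, "tx": 0, "ty": 0, "tz": -1.5, "spin": 0},
    {"jaw": 3.0, "tx": 0, "ty": 0, "tz": -2.5, "spin": 0},
    {"jaw": 3.0, "tx": 0, "ty": 0, "tz": -3.5, "spin": 0},
    {"jaw": 3.0, "tx": 0, "ty": 0, "tz": -4.5, "spin": 0},
    {"jaw": 3.0, "tx": 0, "ty": 0, "tz": -5, "spin": 0},
    {"jaw": 3.0, "tx": 0, "ty": 0, "tz": -5, "spin": 0}
  ]
}}

```text
t: 10.65
tool_pos: [0.4982, -0.1946, 0.0725]
orientation: [0.769, -0.64, 0.001, -0.0]
wrist_force: [0.0, -0.2, -1.7]
gripper_width: 0.445
```

```bash
python3 look.py w10; python3 - <<'E'
from h import *
im=robot.capture("scene"); cv2.imwrite("pics/s10.png",cv2.resize(im[80:320,100:420],None,fx=2.4,fy=2.4,interpolation=cv2.INTER_CUBIC)[:,:,::-1])
E
```

```text
10.65 [ 0.49817415 -0.19458757  0.07253026] [ 0.699  0.242 -0.419  1.906  0.116  1.014 -1.159] [[ 0.1814 -0.9834  0.0019]
 [-0.9834 -0.1814 -0.0012]
 [ 0.0015 -0.0016 -1.    ]] [ 0.00702226 -0.19780201 -1.71886561] 0.4448326196781072
```

View pics/w10.png

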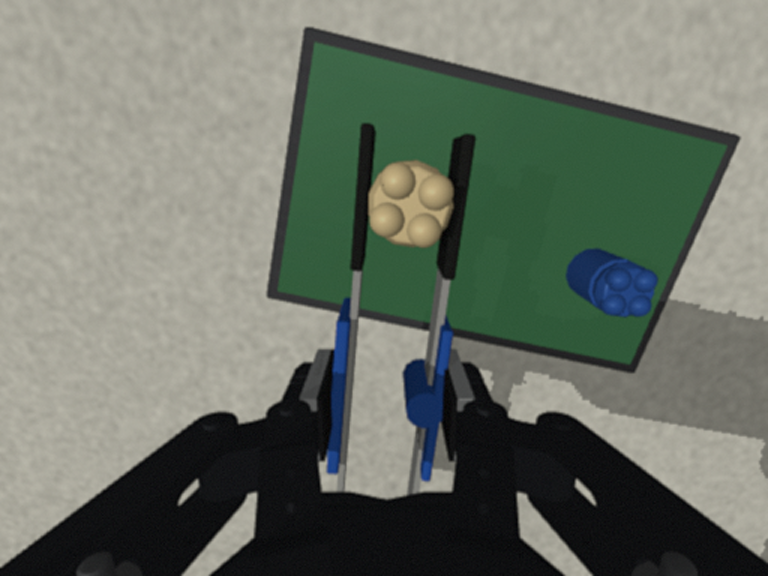

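View pics/s10.png

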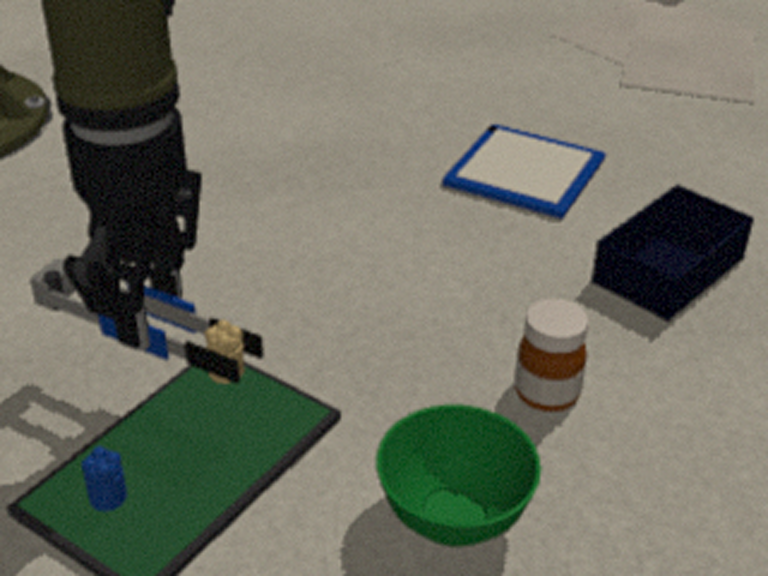

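The tooth is up in the tongs, unmoved in the wrist view at (411,203), and clear of the plate in the scene view. Next, the pad centre.

```bash
python3 - <<'E'
from jaw import *
for n in ("top","scene"):
    im=np.load(f"im_{n}.npy"); C=cam(n)
    w=(im.min(2)>115).astype(np.uint8)
    roi=np.zeros_like(w); 
    if n=="top": roi[155:235,100:175]=1
    else: roi[125:175,275:360]=1
    g=im.astype(int)
    bl=((g[...,2]>g[...,0]+30)&roi.astype(bool)).astype(np.uint8)
    cs,_=cv2.findContours(bl,cv2.RETR_EXTERNAL,cv2.CHAIN_APPROX_NONE); c=max(cs,key=cv2.contourArea)
    m=np.zeros_like(w); cv2.drawContours(m,[c],-1,1,-1); inner=m&~bl&1
    inner=cv2.morphologyEx(inner,cv2.MORPH_OPEN,np.ones((3,3)))
    cs,_=cv2.findContours(inner,cv2.RETR_EXTERNAL,cv2.CHAIN_APPROX_NONE); c=max(cs,key=cv2.contourArea)
    W=back(c[:,0,:],.01,C)[:,:2].astype(np.float32); print(n,cv2.minAreaRect(W))
T0=intool((411,203),-.0236);T1=intool((411,203),-.0286);print(T0,T1)
s=robot.observe(); q=R.from_quat(s['orientation']).as_matrix()
q=np.array([[.1814,-.9834,0],[-.9834,-.1814,0],[0,0,-1]])
for pad in ([.573,.261],[.576,.255]):
    t=np.array([*pad,.18]); T=T0.copy(); T[2]=-.0086
    print(100*q.T@(t-q@T-s['tool_pos']), t-q@T)
E
```

```text
top ((0.5707813501358032, 0.26110926270484924), (0.11298201233148575, 0.10699990391731262), 5.565177917480469)Traceback (most recent call last):
  File "<stdin>", line 13, in <module>
ValueError: max() iterable argument is empty
```

```bash
python3 - <<'E'
from jaw import *
T0=intool((411,203),-.0236);print(T0)
s=robot.observe()
q=np.array([[.1814,-.9834,0],[-.9834,-.1814,0],[0,0,-1]])
t=np.array([.572,.26,.18]); T=T0.copy(); T[2]=-.0086
print(100*q.T@(t-q@T-s['tool_pos']), t-q@T)
E
```

```text
[ 0.00851899 -0.06613253 -0.0236    ]
[-44.16927363  -8.97188202 -10.01252649] [0.50541993 0.25638113 0.1714    ]
```

>>> {"fn": "carry_out", "kwargs": {
  "deltas": [
    {"jaw": 3.0, "tx": 0, "ty": 0, "tz": -1, "spin": 0},
    {"jaw": 3.0, "tx": 0, "ty": 0, "tz": -3, "spin": 0},
    {"jaw": 3.0, "tx": -1, "ty": -0.2, "tz": -5, "spin": 0},
    {"jaw": 3.0, "tx": -2.5, "ty": -0.5, "tz": -7, "spin": 0},
    {"jaw": 3.0, "tx": -4.5, "ty": -0.9, "tz": -9, "spin": 0},
    {"jaw": 3.0, "tx": -7, "ty": -1.4, "tz": -10, "spin": 0},
    {"jaw": 3.0, "tx": -10, "ty": -2, "tz": -10, "spin": 0},
    {"jaw": 3.0, "tx": -13, "ty": -2.6, "tz": -10, "spin": 0},
    {"jaw": 3.0, "tx": -16, "ty": -3.2, "tz": -10, "spin": 0},
    {"jaw": 3.0, "tx": -19, "ty": -3.8, "tz": -10, "spin": 0},
    {"jaw": 3.0, "tx": -22, "ty": -4.4, "tz": -10, "spin": 0},
    {"jaw": 3.0, "tx": -25, "ty": -5, "tz": -10, "spin": 0},
    {"jaw": 3.0, "tx": -28, "ty": -5.6, "tz": -10, "spin": 0},
    {"jaw": 3.0, "tx": -31, "ty": -6.2, "tz": -10, "spin": 0},
    {"jaw": 3.0, "tx": -34, "ty": -6.9, "tz": -10, "spin": 0},
    {"jaw": 3.0, "tx": -37, "ty": -7.5, "tz": -10, "spin": 0},
    {"jaw": 3.0, "tx": -40, "ty": -8.1, "tz": -10, "spin": 0},
    {"jaw": 3.0, "tx": -42.5, "ty": -8.6, "tz": -10, "spin": 0},
    {"jaw": 3.0, "tx": -43.8, "ty": -8.9, "tz": -10, "spin": 0},
    {"jaw": 3.0, "tx": -44.2, "ty": -9, "tz": -10, "spin": 0}
  ]
}}

```text
t: 12.75
tool_pos: [0.5053, 0.2582, 0.1714]
orientation: [0.769, -0.639, -0.0, 0.0]
wrist_force: [1.0, -0.1, -1.2]
gripper_width: 0.445
```

>>> {"fn": "carry_out", "kwargs": {
  "deltas": [
    {"jaw": 3.0, "tx": 0, "ty": 0, "tz": 0, "spin": 0},
    {"jaw": 3.0, "tx": 0, "ty": 0, "tz": 0, "spin": 0},
    {"jaw": 3.0, "tx": 0, "ty": 0, "tz": 0, "spin": 0},
    {"jaw": 3.0, "tx": 0, "ty": 0, "tz": 0, "spin": 0}
  ]
}}

```text
t: 13.15
tool_pos: [0.5061, 0.2555, 0.1713]
orientation: [0.768, -0.64, 0.0, 0.0]
wrist_force: [-0.5, 0.8, -0.5]
gripper_width: 0.444
```

```bash
python3 look.py w11; python3 - <<'E'
from h import *
for n in ("scene","top"):
    im=robot.capture(n); np.save(f"im11_{n}.npy",im); cv2.imwrite(f"pics/{n}11.png",cv2.resize(im,(768,576),interpolation=cv2.INTER_CUBIC)[:,:,::-1])
E
```

```text
13.15 [0.50609673 0.255517   0.17128147] [ 0.151  0.263 -0.767  1.719  0.193  1.237 -2.053] [[ 1.797e-01 -9.837e-01  2.000e-04]
 [-9.837e-01 -1.797e-01 -8.000e-04]
 [ 8.000e-04 -0.000e+00 -1.000e+00]] [-0.46208089  0.83234587 -0.46380081] 0.44402364281529466
```

View pics/w11.png

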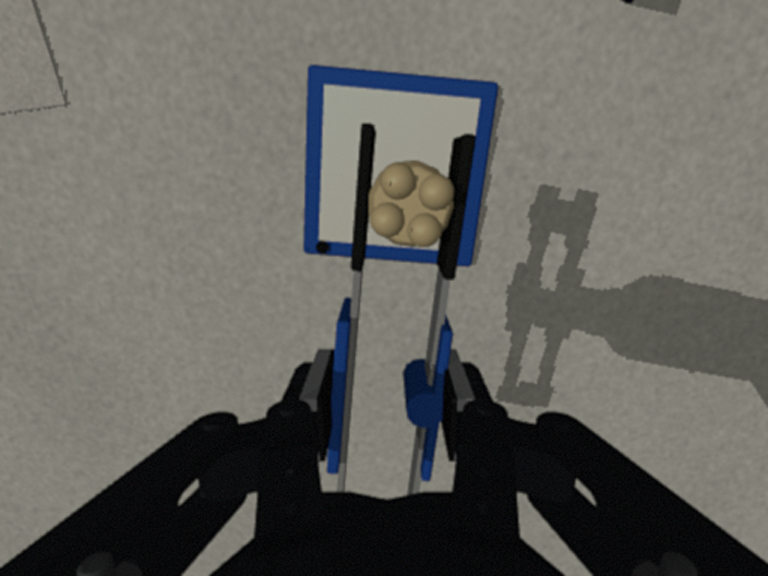

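View pics/scene11.png

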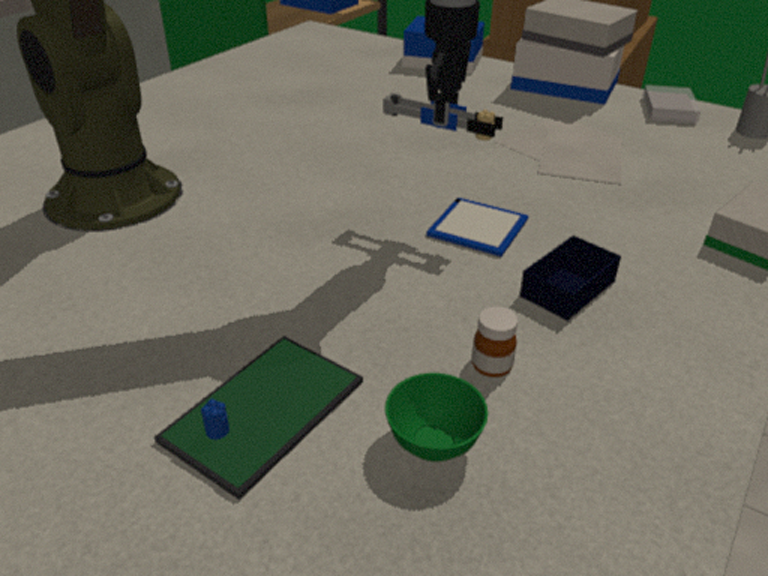

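View pics/top11.png

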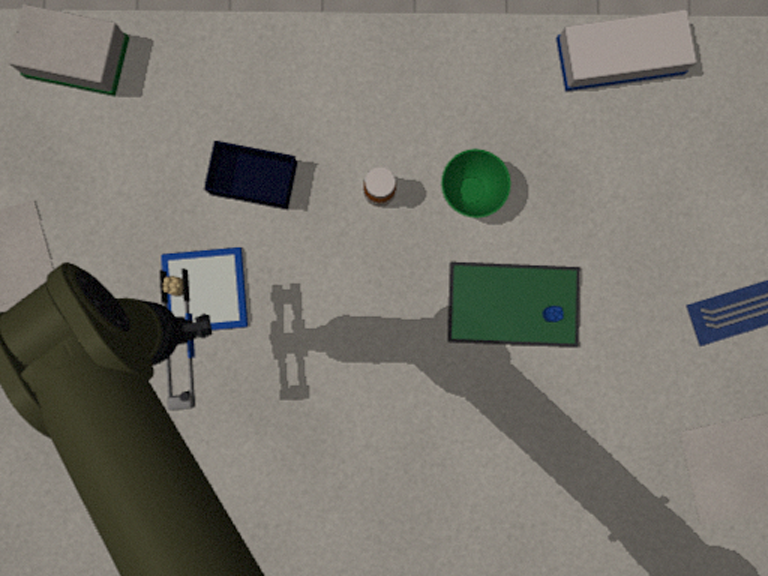

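The tooth is held over the pad: wrist view tooth (411,203), pad corners (310,66), (497,83), (472,266) and (305,252). Now I check pad centre against tooth position from all three cameras.

```bash
python3 - <<'E'
from jaw import *
s,C=pickle.load(open("w11.pkl","rb"))
u=lambda x,y,z,C: back([(x+.5)/1.5-.5,(y+.5)/1.5-.5],z,C)[0]
P=np.array([u(x,y,.01,C) for x,y in ((310,66),(497,83),(472,266),(305,252))]); print(P.round(4),"pad wrist",P.mean(0),np.linalg.norm(P-np.roll(P,1,0),axis=1))
Q=R.from_quat(s['orientation']).as_matrix(); print("tooth wrist",s['tool_pos']+Q@intool((411,203),-.0236))
t=cam("top"); 
print("tooth top",u(174,285,.195,t),u(174,285,.205,t))
P=np.array([u(x,y,.01,t) for x,y in ((162,255),(242,248),(247,326))]); print("pad top ctr",(P[0]+P[2])/2)
c=cam("scene"); n=proj([[.572,.26,.18],[.572,.26,.205],[.572,.26,.16]],c)*1.5; print("scene expects tooth",n)
P=np.array([u(x,y,.01,c) for x,y in ((459,199),(528,214),(502,251),(428,235))]);print("pad scene",P.mean(0), np.linalg.norm(P-np.roll(P,1,0),axis=1))
for nm in ("ivory",):
  for cc in ("wrist","top","scene"):
    r=robot.silhouettes(nm,cc); print(cc,[(round(d['p'],2),np.round(np.array(d['box'])*1.5,1)) for d in r[:2]])
# triangulate
A=[];b=[]
for (x,y),k in (((174,285),t),((486,123),c)):
    M=k[0]@np.c_[k[1],k[2]]; px=((x+.5)/1.5-.5,(y+.5)/1.5-.5)
    for i in (0,1):
        r=px[i]*M[2]-M[i];A.append(r[:3]);b.append(-r[3])
X=np.linalg.lstsq(np.array(A),np.array(b),rcond=None); print("triang tooth",X[0],X[1])
E
```

```text
[[0.6329 0.3289 0.01  ]
 [0.6455 0.2038 0.01  ]
 [0.5191 0.1895 0.01  ]
 [0.5068 0.3169 0.01  ]] pad wrist [0.57608035 0.25977311 0.01      ] [0.12663043 0.12578923 0.12721873 0.12795157]
tooth wrist [0.57268111 0.25903928 0.19488898]
tooth top [0.56927674 0.25611008 0.195     ] [0.56857817 0.25328069 0.205     ]
pad top ctr [0.57374201 0.25973002 0.01      ]
scene expects tooth [[486.09871119 124.0736328 ]
 [487.73075208 107.92285321]
 [484.82695678 136.6589948 ]]
pad scene [0.57739585 0.25960142 0.01      ] [0.13072158 0.1210208  0.12633665 0.11967455]
wrist [(0.63, array([406.7, 205. ,  87.4,  85.9]))]
top []
scene [(0.49, array([487.2, 126.6,  16.2,  33.9]))]
triang tooth [0.57063999 0.26013287 0.18164311] [0.10079569]
```

The tooth is about 4 mm short in x and roughly 15 cm above the pad. A small nudge, then settle.

>>> {"fn": "carry_out", "kwargs": {
  "deltas": [
    {"jaw": 3.0, "tx": 0, "ty": -0.2, "tz": 0, "spin": 0},
    {"jaw": 3.0, "tx": 0, "ty": -0.4, "tz": 0, "spin": 0},
    {"jaw": 3.0, "tx": 0, "ty": -0.4, "tz": 0, "spin": 0},
    {"jaw": 3.0, "tx": 0, "ty": -0.4, "tz": 0, "spin": 0},
    {"jaw": 3.0, "tx": 0, "ty": -0.4, "tz": 0, "spin": 0},
    {"jaw": 3.0, "tx": 0, "ty": -0.4, "tz": 0, "spin": 0},
    {"jaw": 3.0, "tx": 0, "ty": -0.4, "tz": 0, "spin": 0},
    {"jaw": 3.0, "tx": 0, "ty": -0.4, "tz": 0, "spin": 0},
    {"jaw": 3.0, "tx": 0, "ty": -0.4, "tz": 0, "spin": 0},
    {"jaw": 3.0, "tx": 0, "ty": -0.4, "tz": 0, "spin": 0}
  ]
}}

```text
t: 14.45
tool_pos: [0.5097, 0.2575, 0.1713]
orientation: [0.769, -0.64, 0.0, 0.0]
wrist_force: [-0.5, 0.2, -1.3]
gripper_width: 0.443
```

```bash
python3 look.py w12; python3 - <<'E'
from h import *
s=robot.observe(); print(s['joint_velocities'])
a=np.load("w12.npy").astype(int);b=np.load("w11.npy").astype(int)
print("tooth/jaw patch diff",np.abs(a[110:160,250:300]-b[110:160,250:300]).mean())
E
```

```text
14.45 [0.50967123 0.2574603  0.17128727] [ 0.146  0.273 -0.766  1.709  0.199  1.24  -2.055] [[ 1.815e-01 -9.834e-01 -0.000e+00]
 [-9.834e-01 -1.815e-01 -1.000e-04]
 [ 1.000e-04  0.000e+00 -1.000e+00]] [-0.45185212  0.18870334 -1.25846884] 0.4429543391935053
[ 0.00109227 -0.0002439   0.00134524 -0.00042625  0.00050366  0.00150203
 -0.00117042]
tooth/jaw patch diff 1.5248
```

View pics/w12.png

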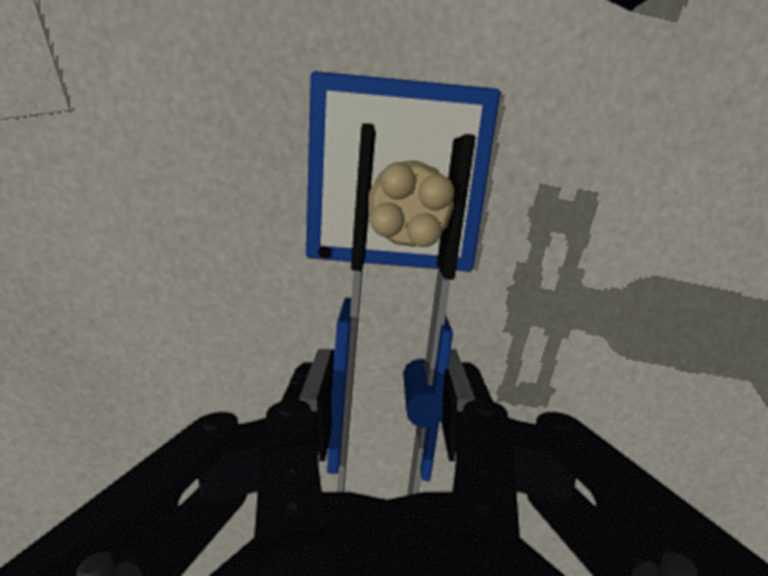

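The tooth sits steady in the jaws at (411,203) over the pad, the arm is still and the grip width is constant. I hand the job in.

```bash
python3 - <<'E'
from rig import robot
print(robot.close_job())
E
```

```text
the job is handed in; nothing more can be done
None
```

The job is handed in at about 14.5 s of the 51 s. The arm is still holding the tongs, with the ivory tooth in them over the viewing pad.

**What I did:** I gripped the tongs across the blue panels at half-open and lowered the open jaws around the tooth. I squeezed until the fingers stalled at about 38 mm, then lifted and carried it across.

**Last checks:**
- **Position:** after a final 4 mm nudge, which I did not re-measure, the tooth should be at about (0.575, 0.260). The three cameras put the pad centre at (0.574–0.577, 0.260).
- **Height:** the tooth's base is about 15 cm above the pad.
- **Stillness:** the tooth did not move relative to the jaws during the carry. Joint speeds were near zero and the finger opening was constant.
- **Other objects:** the wax tooth, tray, bowl and jar look unmoved in the final scene and top pictures.

**What failed or disagreed:**
- My first move call was refused because it lacked some keys; nothing moved.
- The cameras differed by 2–4 mm on the tooth and the pad.
- The straight jaw slid the tooth a few millimetres on the plate while closing, and it stayed upright.
- The tongs turned about 3° in the gripper while closing, and held steady after that.
- The trained network did not find the tooth in the last top picture. I located it there by eye, with the arm close to it in that view.

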